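# Lid the loaded instrument box, then take the transport cover off alone

## Task

One of the two open steel boxes holds the rack of instruments, the other only a small bowl. Pick up the nested pair of lids together by the post in the middle, lower it gently, long side to long side, onto the box with the instrument rack, and let go once the inner lid is seated in the box. Then take the outer lid by its square collar and lift it alone, straight up and level, until it is about ten centimetres above the inner lid, leaving the inner lid seated and undisturbed and the other things on the bench where they are; finish while still holding the outer lid up there.

Things in the scene. Friction and masses are not known exactly. Their poses are not given: they have to be found in the camera images.
- inner_lid: steel inner lid with steam holes, 0.2-0.4 kg; at the start on the bench under the outer lid. Origin: centre of its lowest face, z up. Plug z 0-8 mm (126 x 96 mm, upper half 132 x 102), plate 156 (x) x 126 (y) mm at z 8-18 mm, then the post. Seated, the plug is in the box's mouth (5 mm play each side), the plate on its rim: origin 52 mm above the box's origin.
- post_top (a point): centre of the top of the inner lid's bare steel square post, 14 x 14 mm, sides along the lid's x and y, 75 mm above the inner lid's origin on its centre line. It stands through the outer lid's collar, its last 28 mm showing above it. Lifting by the post carries both lids.
- outer_lid: steel outer lid, 0.15-0.27 kg, lying loose over the inner lid, turned the same way. Origin: centre of the underside of its top plate, z up; nested, 18 mm above the inner lid's origin. Plate 167 (x) x 137 (y) mm, 3 mm thick; 3 mm thick skirt hangs to z = -8 mm with 2.5 mm play each side round the inner lid's plate.
- collar_top (a point): centre of the top of the outer lid's black square collar: a tube 40 x 40 mm outside, walls 4 mm, sides along the lid's x and y, from 3 mm to 29 mm above the outer lid's origin (26 mm tall over the plate). The post stands in its open 32 x 32 mm hole; grip the collar across its outside, post between the fingers.
- box_a: an open-topped plain steel instrument box, fixed to the bench (one of two alike). Outside 150 mm (its x) by 120 mm (its y), 60 mm high, walls and floor 4 mm, so the mouth is 142 x 112 mm. Origin: centre of its underside, on the work surface; z up. A half turn makes no difference.
- box_b: an open-topped plain steel instrument box, fixed to the bench (one of two alike). Outside 150 mm (its x) by 120 mm (its y), 60 mm high, walls and floor 4 mm, so the mouth is 142 x 112 mm. Origin: centre of its underside, on the work surface; z up. A half turn makes no difference.
- rack: the instrument rack: a steel tray 85 x 40 mm with three dark rods lying across two raised bars, 24 mm high in all, lying loose on the floor of one of the two boxes near its middle. Origin: centre of its underside; z up
- pot: a small round steel bowl, 48 mm across and 28 mm high, standing loose in the other box. Origin: centre of its underside
- tape: bystander, to be left alone: roll of white tape, upright ring, 34 mm across, 22 mm high. Origin: middle of its underside
- jar: bystander, to be left alone: small white jar with lid, 32 mm across, 50 mm high. Origin: middle of its underside
- beaker: bystander, to be left alone: clear plastic cup, 60 mm across the rim, 75 mm high. Origin: middle of its underside
- spray: bystander, to be left alone: white bottle, 60 mm across, 170 mm high. Origin: middle of its underside
- forceps: bystander, to be left alone: slim steel forceps lying flat, 126 mm long (along x), 6 mm high. Origin: middle of its underside
- brush: bystander, to be left alone: white hand brush lying flat, about 160 mm long (along x). Origin: middle of its underside
Not all that is in view belongs to the job. What is shaped like the outer_lid but pink is not meant.

How it is judged (in metres and radians):
On the way, in this order (a step that is already met when the one before it is completed fails the run):
1. both lids are lifted off the bench together, still nested (height (world z) of inner_lid above 0.045 m and z of outer_lid in the frame of inner_lid between 0.014 and 0.022 m and horizontal distance between outer_lid and inner_lid below 0.008 m), for 0.2 s.
2. the nested pair sits on the box with the rack, inner lid seated, post let go (((horizontal distance between rack and box_a below 0.05 m and horizontal distance between inner_lid and box_a below 0.01 m and z of inner_lid in the frame of box_a between 0.048 and 0.0555 m and angle between inner_lid's own z axis and vertical below 0.05 rad and angle between the x axis of inner_lid and the x axis of box_a, either way round below 0.13 rad) or (horizontal distance between rack and box_b below 0.05 m and horizontal distance between inner_lid and box_b below 0.01 m and z of inner_lid in the frame of box_b between 0.048 and 0.0555 m and angle between inner_lid's own z axis and vertical below 0.05 rad and angle between the x axis of inner_lid and the x axis of box_b, either way round below 0.13 rad)) and z of outer_lid in the frame of inner_lid between 0.014 and 0.022 m and horizontal distance between outer_lid and inner_lid below 0.008 m and contact force between the fingers and inner_lid below 0.05 N and linear speed of inner_lid below 0.03 m/s), for 0.3 s.
At the end, for the whole second after the job is handed in: Inner lid seated in the box with the rack (within 10 mm, 0.13 rad; origin 48 to 55.5 mm above the box's; tilt under 0.05 rad), still, untouched; outer lid held by the fingers (over 1 N), still, level within 0.2 rad, 70 to 150 mm above its nested place, within 40 mm sideways, clear of the inner lid (((horizontal distance between rack and box_a below 0.05 m and horizontal distance between inner_lid and box_a below 0.01 m and z of inner_lid in the frame of box_a between 0.048 and 0.0555 m and angle between inner_lid's own z axis and vertical below 0.05 rad and angle between the x axis of inner_lid and the x axis of box_a, either way round below 0.13 rad) or (horizontal distance between rack and box_b below 0.05 m and horizontal distance between inner_lid and box_b below 0.01 m and z of inner_lid in the frame of box_b between 0.048 and 0.0555 m and angle between inner_lid's own z axis and vertical below 0.05 rad and angle between the x axis of inner_lid and the x axis of box_b, either way round below 0.13 rad)) and z of outer_lid in the frame of inner_lid between 0.088 and 0.168 m and horizontal distance between outer_lid and inner_lid below 0.04 m and angle between outer_lid's own z axis and vertical below 0.2 rad and contact force between the fingers and outer_lid above 1 N and contact force between each of outer_lid, the arm, the fingers and inner_lid below 0.05 N and linear speed of inner_lid below 0.02 m/s and linear speed of outer_lid below 0.05 m/s); the arm keeps its last pose, push and grip.
It fails at once if the outer lid comes off (over 10 mm) while the inner lid is not seated in the box with the rack (z of outer_lid in the frame of inner_lid above 0.028 m and not ((horizontal distance between rack and box_a below 0.05 m and horizontal distance between inner_lid and box_a below 0.01 m and z of inner_lid in the frame of box_a between 0.048 and 0.0555 m and angle between inner_lid's own z axis and vertical below 0.05 rad and angle between the x axis of inner_lid and the x axis of box_a, either way round below 0.13 rad) or (horizontal distance between rack and box_b below 0.05 m and horizontal distance between inner_lid and box_b below 0.01 m and z of inner_lid in the frame of box_b between 0.048 and 0.0555 m and angle between inner_lid's own z axis and vertical below 0.05 rad and angle between the x axis of inner_lid and the x axis of box_b, either way round below 0.13 rad))).
It fails at once if the inner lid moves (over 0.06 m/s) while the outer lid is being lifted off it (z of outer_lid in the frame of inner_lid above 0.028 m and linear speed of inner_lid above 0.06 m/s).
It fails at once if the lids are dropped or slammed onto a box (over 0.4 m/s in the last 30 mm) ((horizontal distance between inner_lid and box_a below 0.02 m and z of inner_lid in the frame of box_a below 0.082 m and linear speed of inner_lid above 0.4 m/s) or (horizontal distance between inner_lid and box_b below 0.02 m and z of inner_lid in the frame of box_b below 0.082 m and linear speed of inner_lid above 0.4 m/s)).
It fails at once if a bystander is moved by more than 30 mm (distance of any of tape, jar, beaker, spray, forceps, brush from where it was at the start of the episode above 0.03 m).
It fails at once if the rack or the bowl leaves its place in its box (distance of any of rack, pot from where it was at the start of the episode above 0.04 m).
It also fails if it takes over 53 s, if anything falls off the work surface, if the arm or the gripper's body presses on something with over 40 N, if the wrist force passes 120 N, or if a joint passes its speed limit or range.

## Robot

A 7-joint arm with a two-finger parallel gripper is mounted at the origin on the work surface. World frame = base frame: x ahead of the robot, y to its left, z up, the work surface at z = 0. Lengths are in mm, angles in rad, forces in N, time in s.
With the tool pointing down it reaches from about 400 to 875 mm from the base axis. Payload 6.5 kg.
Tool frame: the origin (TCP) lies on the centre line of the jaws, within the pads' length; the fingertips stand manip.nose_length ahead of it and the grasp point (between the pads) lies 8 mm behind it (manip.nose_length is the distance from the TCP to the fingertips, in mm); z points along the fingers, y is the direction in which the jaws open and shut (so a half turn about z gives the same grasp; the last joint's range is limited). The gripper opens to 88 mm and grips with 3 to 60 N. Pads are 18 mm wide; open, the fingers measure 123 mm over their backs; the gripper's body (75 mm by 187 mm) begins 45 mm behind the grasp point.
Start: joints at [1.075, 0.536, -0.004, 1.538, 0.003, 1.067, -0.071], TCP at [270.842, -590.876, 221.116] pointing down, gripper open.
Joint ranges: [-2.7, 2.7], [-0.37, 2.16], [-1.27, 1.26], [0.24, 2.4], [-1.31, 4.45], [0.19, 1.91], [-2.76, 2.76]. Speed limits (rad/s): [2.39, 2.39, 3.14, 3.14, 3.14, 3.14, 3.14].

## Interface

Orientations are given as a rotation vector (axis times angle).
In Python, from station import telemetry, viewer, manip gives the robot as it stands. The module is installed in compiled form; this text tells all that it offers.
- The arm moves only by the shell command python3 -m pendant 'ROWS' [FORCE]. ROWS is JSON, a list of rows, each a list of 5 numbers: the shift along the world's x, y, z in m, then the turn about the world's z in rad, then the closure, from -1 (fully open) to 1 (shut). In form: [[dx, dy, dz, twist, hand], ...]. A call has 1 to 10 rows; each row shifts and turns the commanded pose from where the row before left it; what a row does not reach is not made up. A row lasts 1/10 s, in which the tool goes at most 50 mm and 8.59 degrees, less where a joint would pass 70% of its speed; a pose out of reach is approached as far as the arm can. A call with a gripper value outside its range is refused whole. The fingers move at their own pace and stop on an object; FORCE is the grip in N (left out, the last holds). Time passes only in rows, so rows that do not move let the fingers close. It gives the time, the measured TCP pose, the force and the opening at its end, in the units of the state.
- telemetry.state(): the state, without advancing time (a new reading comes with each control period).
- viewer.read_camera(name): name is "scene" or "side" or "wrist"; returns (picture, depth): 420x560x3 uint8, blue, green, red; 420x560 float32, mm along the optical axis (not along the pixel's ray), 0 where there is no reading.
- viewer.get_calibration(name): a dict with "fx", "fy", "cx", "cy" (pixels), "xyz" and "attitude" of the camera in the world; the wrist camera has in their place "tool_from_camera" (4x4, takes a point from camera to tool coordinates, whose origin is the TCP and whose axes are the flange's). Camera axes: x right, y down, z forward; pixel columns grow to the right and rows downward; lengths in mm; the calibration is good to about 2 mm. A picture is of the moment at which its call begins: read the wrist's pose just before it. get_calibration takes no time and is no camera call.
- manip.job_done(): hands the job in, once; it reports no verdict.
The state is a dict: "t": time; "qpos": joint angles; "qvel": joint speeds; "effort": joint torques, N m; "position": TCP position; "orientation": TCP orientation; "contact_force": force on the tool from outside, world axes, zero at the start; "ft_torque": the same for the moment, N m; "gripper_width": opening from 0.0 (shut) to 1.0 (fully open).
Only numpy, scipy, OpenCV 4.12 (cv2) and the standard library are available. Lean on these libraries where they do the work, as an engineer would, in place of code of your own. Each camera call takes 0.05 s, during which the arm holds its last target. There are 200 camera calls.

## Working session

There is one attempt and no reset: what is moved stays moved. The work goes in short steps, Python scripts to look and compute and a shell command to move; the robot and the scene stay as the last step left them, time stands still between calls to the robot, and variables do not carry over. Pictures are saved under pics/ and viewed, about 8 in all and at most 12, crops included, and the job is handed in when it is done.

```bash
mkdir -p pics; cat > h.py <<'E'
import numpy as np, cv2
from scipy.spatial.transform import Rotation as R
from station import telemetry, viewer, manip
def cam(name):
    s=telemetry.state(); c=viewer.get_calibration(name)
    im,d=viewer.read_camera(name)
    if name=="wrist":
        T=np.eye(4);T[:3,:3]=R.from_rotvec(s["orientation"]).as_matrix();T[:3,3]=s["position"]
        M=T@np.array(c["tool_from_camera"])
    else:
        M=np.eye(4);a=np.array(c["attitude"],float)
        M[:3,:3]=a if a.shape==(3,3) else R.from_rotvec(a).as_matrix();M[:3,3]=c["xyz"]
    return im,d,c,M
def cloud(d,c,M):
    v,u=np.mgrid[:d.shape[0],:d.shape[1]]
    P=np.stack([(u-c["cx"])/c["fx"]*d,(v-c["cy"])/c["fy"]*d,d],-1)
    P=P@M[:3,:3].T+M[:3,3]; P[d<=0]=np.nan
    return P
def ray(u,v,z,c,M):
    r=M[:3,:3]@np.array([(u-c["cx"])/c["fx"],(v-c["cy"])/c["fy"],1]);return M[:3,3]+r*(z-M[2,3])/r[2]
E
python3 - <<'E'
from h import *
print(telemetry.state(),manip.nose_length)
for n in("scene","side","wrist"):
    im,d,c,M=cam(n);cv2.imwrite(f"pics/{n}0.png",im);np.savez(f"{n}0.npz",im=im,d=d,M=M);print(n,c)
E
```

```text
{'t': 0.0, 'qpos': array([ 1.07482575,  0.53719055, -0.0044415 ,  1.53885718,  0.00259062,
        1.0672884 , -0.07119439]), 'qvel': array([-0.00123904,  0.0002342 ,  0.00022636,  0.00213157, -0.00022167,
       -0.00132331, -0.00072996]), 'effort': array([-5.88253397e-05, -5.70993912e+01,  9.90877636e-01, -2.51601827e+01,
       -5.61731716e-02,  1.79589068e-02,  1.54548748e-04]), 'position': array([ 270.54991388, -590.31268773,  220.22948367]), 'orientation': array([-3.06768303e+00, -6.69658508e-01,  7.61103947e-04]), 'contact_force': array([ 0.14748711, -0.07480297,  0.12935193]), 'ft_torque': array([ 0.01283913,  0.01123727, -0.03628763]), 'gripper_width': 0.9982284011038639} 11.0
scene {'fx': 427.08343577715226, 'fy': 427.08343577715226, 'cx': 274.444218533101, 'cy': 210.3999755123291, 'xyz': array([1159.45104974, -365.20871535,  648.74967951]), 'attitude': array([-1.98036331, -1.19675131,  0.59222252])}
side {'fx': 486.3690643561629, 'fy': 486.3690643561629, 'cx': 277.1907234019156, 'cy': 204.27417604350603, 'xyz': array([ 390.35146753, 1065.06606893,  850.13943013]), 'attitude': array([-0.1219817 ,  2.7564985 , -1.40730486])}
wrist {'fx': 290.6838641707874, 'fy': 290.6838641707874, 'cx': 278.7866756019988, 'cy': 207.4742023199201, 'tool_from_camera': array([[ 3.61451475e-04, -9.55508925e-01, -2.94961971e-01,
         7.67690179e+01],
       [ 9.99999833e-01,  4.78635487e-04, -3.25089585e-04,
        -1.61752927e-01],
       [ 4.51805267e-04, -2.94961804e-01,  9.55508938e-01,
        -1.62764498e+02],
       [ 0.00000000e+00,  0.00000000e+00,  0.00000000e+00,
         1.00000000e+00]])}
```

View pics/scene0.png

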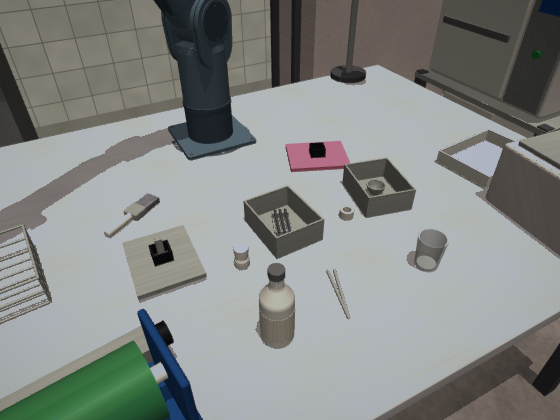

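View pics/side0.png

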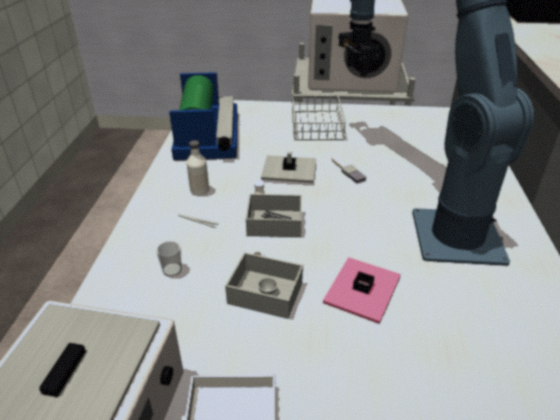

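Scene view: two lid-shaped candidates. The steel one with black collar and post is at (162,252), and the pink one at (317,153) is the decoy with no post. I choose the steel one. The box at (284,220) holds the rack and the box at (377,186) holds the bowl; side view agrees: rack box (274,215), lids (289,165).

```bash
python3 - <<'E'
from h import *
for n,lid,box,boxb in(("scene",(162,252),(284,220),(377,186)),("side",(289,165),(274,215),(266,285))):
    f=np.load(n+"0.npz");c=viewer.get_calibration(n);P=cloud(f["d"],c,f["M"])
    for nm,(u,v),z0,z1,zr,hw in(("plate",lid,15,28,21,52),("rim",box,50,66,60,50),("rimB",boxb,50,66,60,50),("collar",lid,40,55,47,30),("post",lid,62,82,75,20)):
        m=np.zeros(f["d"].shape,bool);m[max(0,v-hw):v+hw,u-hw:u+hw]=1
        m&=(P[...,2]>z0)&(P[...,2]<z1)
        k,l,st,ce=cv2.connectedComponentsWithStats(m.astype(np.uint8),connectivity=8)
        if k<2: print(n,nm,"none");continue
        m=l==1+np.argmax(st[1:,4])
        q=P[m][:,:2].astype(np.float32)
        r=cv2.minAreaRect(q)
        pix=np.argwhere(m)[:,::-1].astype(np.float32)
        print(n,nm,m.sum(),"rect",np.round(r[0],1),np.round(r[1],1),round(r[2],1),"z",np.round(np.median(P[m][:,2]),1),"mean",q.mean(0).round(1))
im=np.load("scene0.npz")["im"][180:300,110:330]
cv2.imwrite("pics/crop1.png",cv2.resize(im,None,fx=3.6,fy=3.6,interpolation=cv2.INTER_CUBIC))
E
```

```text
scene plate 3384 rect [ 482.  -288.2] [137.1 172.2] 87.9 z 18.9 mean [ 493. -291.]
scene rim 704 rect [502.9 -14.5] [154.6 122.9] 3.0 z 56.3 mean [509.9 -14.5]
scene rimB 609 rect [499.  254.6] [122.2 154.8] 77.6 z 55.8 mean [505.5 253.6]
scene collar 181 rect [ 482.2 -288.4] [40.  44.7] 87.8 z 44.4 mean [ 487.  -289.3]
scene post 64 rect [ 482.  -288.5] [17.6 13.8] 1.2 z 71.9 mean [ 484.7 -288.7]
side plate 1042 rect [ 477.  -285.6] [145.2 167.4] 88.0 z 19.5 mean [ 475.8 -276.4]
side rim 441 rect [499.5 -11.9] [149. 127.] 3.0 z 56.6 mean [501.9  -7.5]
side rimB 713 rect [495.1 257. ] [126.1 151.4] 77.3 z 57.2 mean [495.4 261.2]
side collar 72 rect [ 477.4 -287.1] [38.8 54. ] 3.4 z 44.8 mean [ 476.5 -279.3]
side post 24 rect [ 477.5 -285.3] [12.8 24.4] 4.0 z 69.7 mean [ 476.9 -283.4]
```

View pics/crop1.png

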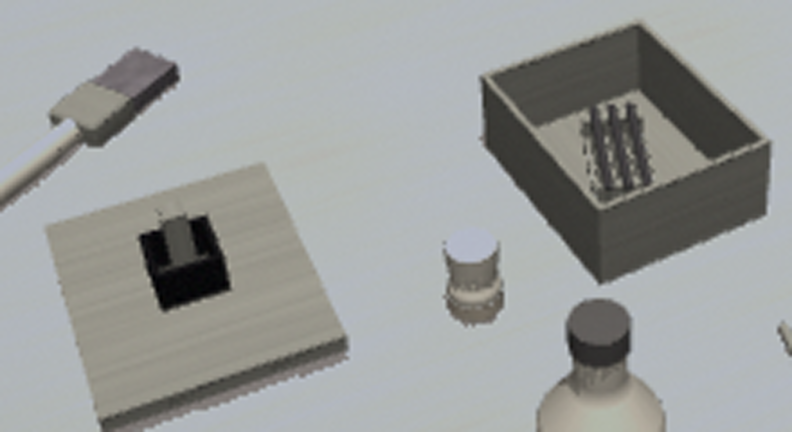

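The crop confirms it: steel lid with black collar and bare post at crop (180,240), and the rack in the box at (620,150). The lid's long axis is at about -2°, and the box's at about +3°. Next I move above the lid.

```bash
python3 -m pendant '[[0.021,0.030,0,-0.047,-1],[0.021,0.030,0,-0.047,-1],[0.021,0.030,0,-0.047,-1],[0.021,0.030,0,-0.047,-1],[0.021,0.030,0,-0.047,-1],[0.021,0.030,0,-0.047,-1],[0.021,0.030,0,-0.047,-1],[0.021,0.030,0,-0.047,-1],[0.021,0.030,0,-0.047,-1],[0.021,0.030,0,-0.046,-1]]' 20
python3 -m pendant '[[0,0,0,0,-1],[0,0,0,0,-1],[0,0,0,0,-1]]'
cat > m.py <<'E'
import sys
from h import *
def rects(tag,bands,box=None):
    s=telemetry.state();im,d,c,M=cam("wrist");P=cloud(d,c,M)
    cv2.imwrite(f"pics/{tag}.png",im)
    o=R.from_rotvec(s["orientation"]).as_matrix()
    print("tcp",s["position"].round(1),"yaw",np.degrees(np.arctan2(o[1,0],o[0,0])).round(2),"tilt",np.degrees(np.arccos(-o[2,2])).round(2),"F",s["contact_force"].round(1),"w",round(s["gripper_width"],3))
    for nm,z0,z1 in bands:
        m=(P[...,2]>z0)&(P[...,2]<z1)&(np.hypot(P[...,0]-box[0],P[...,1]-box[1])<130)
        k,l,st,ce=cv2.connectedComponentsWithStats(m.astype(np.uint8))
        for i in np.argsort(-st[1:,4])[:2]+1:
            if st[i,4]<30: continue
            q=P[l==i];r=cv2.minAreaRect(q[:,:2].astype(np.float32))
            print(nm,st[i,4],"c",np.round(r[0],1),np.round(r[1],1),"ang",round(r[2],1),"z",np.median(q[:,2]).round(1),"px",ce[i].round(0))
E
python3 -c "
from m import *
rects('w1',[('plate',14,28),('collar',40,54),('post',65,82)],(480,-288))"
```

```text
t: 1.15
position: [481.3, -289.5, 221.0]
orientation: [-3.141, 0.065, 0.001]
contact_force: [-0.1, -0.9, -0.8]
gripper_width: 0.994
t: 1.45
position: [479.9, -292.1, 221.0]
orientation: [3.14, -0.064, -0.001]
contact_force: [-0.6, -0.9, -0.5]
gripper_width: 0.998
tcp [ 479.9 -292.1  221. ] yaw -2.32 tilt 0.05 F [-0.6 -0.9 -0.5] w 0.998
plate 12842 c [ 480.9 -287.4] [137.4 166.9] ang 87.8 z 20.2 px [275. 173.]
plate 343 c [ 477.9 -287.2] [32.2 26.4] ang 88.0 z 17.4 px [276. 181.]
collar 473 c [ 481.2 -287.4] [40.  39.8] ang 88.0 z 46.0 px [275. 183.]
post 188 c [ 480.9 -287.6] [13.3 14.5] ang 87.7 z 74.2 px [275. 189.]
```

View pics/w1.png

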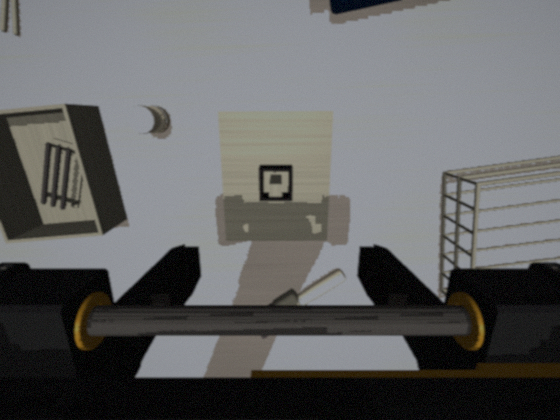

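The wrist view shows the collar and post at px (275,185), with the rack box to the left at (55,180). The plate, collar and post centres all agree at (481,-287.5), yaw -2.1°. Now descending.

```bash
python3 -m pendant '[[0.001,0.0045,-0.02,0.003,-1],[0,0,-0.03,0,-1],[0,0,-0.03,0,-1],[0,0,-0.03,0,-1],[0,0,-0.02,0,-1],[0,0,-0.01,0,-1],[0,0,0,0,-1],[0,0,0,0,-1],[0,0,0,0,-1]]' 20
```

```text
t: 2.4
position: [482.6, -287.1, 82.3]
orientation: [3.14, -0.058, 0.003]
contact_force: [0.3, 0.9, -0.3]
gripper_width: 0.999
```

```bash
python3 -m pendant '[[-0.001,0,-0.01,0,-1],[0,0,-0.01,0,-1],[0,0,0,0,-0.5],[0,0,0,0,0],[0,0,0,0,0.5],[0,0,0,0,1],[0,0,0,0,1],[0,0,0,0,1],[0,0,0,0,1],[0,0,0,0,1]]' 50
```

```text
t: 3.4
position: [480.8, -286.4, 61.2]
orientation: [3.141, -0.057, 0.0]
contact_force: [0.2, -0.1, 0.1]
gripper_width: 0.294
```

```bash
python3 -m pendant '[[0,0,0,0,1],[0,0,0.005,0,1],[0,0,0.01,0,1],[0,0,0.01,0,1],[0,0,0.015,0,1],[0,0,0.015,0,1],[0,0,0.015,0,1],[0,0,0,0,1],[0,0,0,0,1],[0,0,0,0,1]]'; python3 -c "
from m import *
rects('w2',[('plate',80,100),('collar',108,124),('post',130,155)],(481,-288))"
```

```text
t: 4.4
position: [480.4, -286.1, 130.7]
orientation: [-3.141, 0.057, 0.001]
contact_force: [0.2, -0.2, 0.7]
gripper_width: 0.003
tcp [ 480.4 -286.1  130.7] yaw -2.07 tilt 0.05 F [ 0.2 -0.2  0.7] w 0.003
post 301 c [ 489.9 -286. ] [27.8  3.8] ang 88.1 z 151.5 px [279. 249.]
```

The fingers had not finished closing (26 mm opening), and I lifted empty. I'll check whether the lids moved, then retry.

```bash
python3 -m pendant '[[0,0,0.02,0,-1],[0,0,0.02,0,-1],[0,0,0.02,0,-1],[0,0,0.02,0,-1],[0,0,0,0,-1],[0,0,0,0,-1],[0,0,0,0,-1],[0,0,0,0,-1],[0,0,0,0,-1],[0,0,0,0,-1]]'; python3 -m pendant '[[0,0,0,0,-1],[0,0,0,0,-1],[0,0,0,0,-1],[0,0,0,0,-1]]'; python3 -c "
from m import *
rects('w2',[('plate',14,28),('collar',40,54),('post',65,82)],(481,-288))"
```

```text
t: 5.45
position: [480.6, -286.3, 210.6]
orientation: [-3.141, 0.057, 0.001]
contact_force: [0.5, -0.4, -0.4]
gripper_width: 0.89
t: 5.85
position: [480.9, -286.4, 211.2]
orientation: [3.141, -0.057, 0.0]
contact_force: [0.0, -0.0, 0.8]
gripper_width: 0.998
tcp [ 480.9 -286.4  211.2] yaw -2.07 tilt 0.0 F [ 0.  -0.   0.8] w 0.998
plate 13445 c [ 480.3 -287.3] [137.3 167.2] ang 87.8 z 20.2 px [280. 176.]
plate 378 c [ 478.3 -287.2] [32.2 27.2] ang 88.5 z 17.5 px [280. 183.]
collar 521 c [ 481.3 -287.4] [40.  39.8] ang 87.9 z 46.1 px [280. 186.]
collar 31 c [ 488.  -287.6] [13.8  0.6] ang 88.4 z 46.1 px [280. 181.]
post 195 c [ 481.2 -287.3] [13.  14.3] ang 87.7 z 74.2 px [280. 192.]
```

Undisturbed; retrying with time for the fingers to close.

```bash
python3 -m pendant '[[0.0005,-0.001,-0.03,0,-1],[0,0,-0.04,0,-0.5],[0,0,-0.04,0,-0.1],[0,0,-0.02,0,-0.1],[0,0,-0.012,0,-0.1],[0,0,-0.008,0,-0.1],[0,0,0,0,-0.1],[0,0,0,0,-0.1],[0,0,0,0,1],[0,0,0,0,1]]' 50
python3 -m pendant '[[0,0,0,0,1],[0,0,0,0,1],[0,0,0,0,1],[0,0,0,0,1],[0,0,0,0,1],[0,0,0,0,1],[0,0,0,0,1],[0,0,0,0,1]]'
```

```text
t: 6.9
position: [482.0, -287.7, 62.0]
orientation: [3.14, -0.057, 0.002]
contact_force: [-0.3, -0.3, 0.9]
gripper_width: 0.392
t: 7.7
position: [481.3, -287.4, 61.1]
orientation: [3.141, -0.057, -0.0]
contact_force: [-0.9, -0.2, -0.8]
gripper_width: 0.001
```

Width reads 0 even though the post should be between the pads. Looking before any move.

```bash
python3 -c "
from m import *
rects('w3',[('plate',14,28),('collar',40,54),('post',65,82)],(481,-288))
a=cam('scene')[0][170:310,70:250];b=cam('side')[0][90:190,225:355]
w=cv2.imread('pics/w3.png')[120:330,160:400]
f=lambda i:cv2.resize(i,(400,300),interpolation=cv2.INTER_CUBIC)
cv2.imwrite('pics/c3.png',np.hstack([f(a),f(w)]))
"
```

```text
tcp [ 481.3 -287.4   61.1] yaw -2.07 tilt 0.0 F [-0.9 -0.2 -0.8] w 0.001
plate 26549 c [ 504.4 -288.4] [137.9 119.5] ang 88.0 z 20.2 px [280. 178.]
plate 702 c [ 477.4 -287.4] [32.2 25.5] ang 88.0 z 17.4 px [279. 229.]
collar 1006 c [ 484.  -287.7] [40. 35.] ang 87.7 z 46.0 px [280. 222.]
collar 169 c [ 488.  -287.8] [13.9  1.3] ang 88.0 z 47.3 px [280. 230.]
post 258 c [ 490.  -286.9] [22.6  5.2] ang 87.0 z 77.9 px [279. 246.]
```

View pics/c3.png

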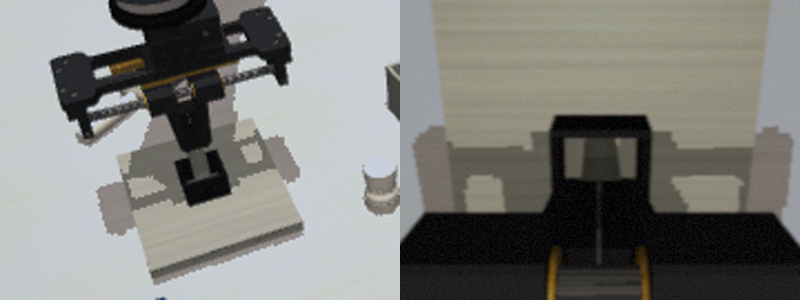

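```bash
python3 -c "
from h import *
for n in('scene','wrist'):
    im,d,c,M=cam(n);P=cloud(d,c,M)
    m=(abs(P[...,0]-486)<14)&(abs(P[...,1]+287.5)<26)&(P[...,2]>44)&(P[...,2]<125)
    q=P[m];g=im[m].mean(1)
    for z in range(44,125,5):
        k=(q[:,2]>=z)&(q[:,2]<z+5)
        if k.sum():print(n,z,k.sum(),'x',q[k,0].min().round(),q[k,0].max().round(),'y',q[k,1].min().round(1),q[k,1].max().round(1),'grey',g[k].mean().round())
"
```

```text
scene 44 51 x 472.0 500.0 y -308.5 -268.2 grey 34.0
scene 49 12 x 484.0 490.0 y -295.3 -282.4 grey 72.0
scene 54 13 x 479.0 490.0 y -295.3 -282.1 grey 68.0
scene 59 17 x 486.0 491.0 y -294.7 -281.7 grey 72.0
scene 64 12 x 486.0 490.0 y -295.5 -281.8 grey 70.0
scene 69 15 x 482.0 490.0 y -295.4 -282.5 grey 69.0
scene 74 8 x 488.0 492.0 y -296.9 -280.5 grey 40.0
scene 79 30 x 489.0 495.0 y -300.0 -276.3 grey 22.0
scene 84 28 x 485.0 495.0 y -301.6 -275.2 grey 18.0
scene 89 31 x 474.0 495.0 y -302.5 -274.3 grey 18.0
scene 94 36 x 475.0 495.0 y -302.8 -273.8 grey 19.0
scene 99 33 x 474.0 495.0 y -303.7 -271.9 grey 24.0
scene 104 32 x 487.0 494.0 y -303.3 -274.1 grey 16.0
scene 109 33 x 489.0 495.0 y -304.2 -272.2 grey 18.0
scene 114 39 x 488.0 494.0 y -304.9 -271.3 grey 19.0
scene 119 73 x 473.0 495.0 y -305.2 -270.6 grey 23.0
scene 124 2 x 485.0 492.0 y -299.5 -280.2 grey 18.0
wrist 44 750 x 472.0 500.0 y -307.8 -267.3 grey 25.0
wrist 49 72 x 487.0 488.0 y -294.4 -280.9 grey 44.0
wrist 54 66 x 487.0 489.0 y -294.8 -281.1 grey 45.0
wrist 59 75 x 487.0 489.0 y -294.7 -281.3 grey 44.0
wrist 64 78 x 487.0 489.0 y -294.5 -280.9 grey 44.0
wrist 69 42 x 487.0 489.0 y -294.9 -281.1 grey 39.0
wrist 74 46 x 490.0 493.0 y -295.7 -278.8 grey 24.0
wrist 79 189 x 489.0 493.0 y -300.2 -274.3 grey 10.0
wrist 84 226 x 490.0 493.0 y -301.2 -273.2 grey 8.0
wrist 89 259 x 490.0 493.0 y -302.0 -272.6 grey 9.0
wrist 94 371 x 477.0 493.0 y -302.5 -272.2 grey 11.0
wrist 99 379 x 481.0 493.0 y -302.9 -271.9 grey 9.0
wrist 104 265 x 489.0 493.0 y -302.7 -271.9 grey 7.0
wrist 109 265 x 490.0 493.0 y -298.1 -276.5 grey 7.0
wrist 114 300 x 486.0 493.0 y -297.7 -276.8 grey 7.0
wrist 119 695 x 484.0 493.0 y -297.3 -277.2 grey 15.0
wrist 124 14 x 491.0 493.0 y -297.0 -278.5 grey 11.0
```

The images say the fingertips are at z≈76, with the TCP at 61. That puts them about 15 mm *behind* the TCP, not 11 ahead, so the fingers shut just above the post. I'll measure the tip offset clear of the lids, shut and open.

```bash
cat > tip.py <<'E'
from h import *
s=telemetry.state();T=R.from_rotvec(s["orientation"]).as_matrix()
for n in("wrist","scene"):
    im,d,c,M=cam(n);P=cloud(d,c,M);Q=(P-s["position"])@T
    m=(abs(Q[...,0])<16)&(abs(Q[...,1])<75)&(Q[...,2]>-60)&(Q[...,2]<35)&(im.mean(2)<60)
    q=Q[m];print(n,"w",round(s["gripper_width"],3),"nose",manip.nose_length,"tcpz",s["position"][2].round(1))
    for z in range(-35,25,5):
        k=(q[:,2]>=z)&(q[:,2]<z+5)
        if k.sum()>3:
            y=q[k,1];a=y[y<0];b=y[y>0]
            print("  toolz",z,k.sum(),"x",np.percentile(q[k,0],[2,98]).round(1),"y-",np.percentile(a,[2,98]).round(1) if len(a) else "","y+",np.percentile(b,[2,98]).round(1) if len(b) else "")
E
python3 -m pendant '[[0,0,0.03,0,1],[0,0,0.04,0,1],[0,0,0.02,0,1],[0,0,0,0,1],[0,0,0,0,1]]'; python3 tip.py
python3 -m pendant '[[0,0,0,0,-1],[0,0,0,0,-1],[0,0,0,0,-1],[0,0,0,0,-1],[0,0,0,0,-1],[0,0,0,0,-1],[0,0,0,0,-1],[0,0,0,0,-1],[0,0,0,0,-1],[0,0,0,0,-1]]'; python3 tip.py
```

```text
t: 8.45
position: [481.2, -287.3, 151.0]
orientation: [3.141, -0.057, 0.0]
contact_force: [-0.3, -0.0, 0.1]
gripper_width: 0.003
wrist w 0.003 nose 11.0 tcpz 151.0
  toolz -35 278 x [ 8.8 11.2] y- [-14.8  -0.3] y+ [ 0.2 13.8]
  toolz -30 250 x [ 8.8 11.3] y- [-14.2  -0.3] y+ [ 0.3 13.4]
  toolz -25 195 x [ 8.7 11.1] y- [-13.5  -0.3] y+ [ 0.3 12.8]
  toolz -20 119 x [ 8.3 11.1] y- [-10.9  -0.4] y+ [0.3 9.9]
scene w 0.003 nose 11.0 tcpz 151.0
  toolz -35 41 x [ 2.5 12.2] y- [-14.2  -0.3] y+ [ 0.5 14.1]
  toolz -30 36 x [ 6.7 11.8] y- [-13.1  -0.5] y+ [ 1.4 13.9]
  toolz -25 34 x [ 7.3 11.5] y- [-13.1  -0.5] y+ [ 1.6 13. ]
  toolz -20 29 x [ 7.2 11.1] y- [-12.3  -0.2] y+ [ 0.6 11.5]
t: 9.55
position: [481.4, -287.4, 151.1]
orientation: [3.141, -0.057, 0.0]
contact_force: [0.3, 0.4, -0.1]
gripper_width: 0.89
wrist w 0.89 nose 11.0 tcpz 151.1
  toolz -35 450 x [-6.9 11.2] y- [-52.5 -39.4] y+ [38.4 51.9]
  toolz -30 394 x [-6.6 11.1] y- [-52.1 -39.4] y+ [38.4 51.2]
  toolz -25 355 x [-6.6 11.2] y- [-50.9 -39.4] y+ [38.4 50.8]
  toolz -20 126 x [-6.7 10.8] y- [-47.9 -39.5] y+ [38.6 46.8]
scene w 0.89 nose 11.0 tcpz 151.1
  toolz -35 36 x [ 1.  12.9] y- [-54.4 -40.8] y+ [42.9 54.6]
  toolz -30 35 x [ 4.7 12.2] y- [-53.9 -40.9] y+ [42.2 54.9]
  toolz -25 34 x [ 1.2 12.6] y- [-53.1 -40.8] y+ [43.2 54.3]
  toolz -20 18 x [-2.8 11.7] y- [-50.  -40.9] y+ [42.4 51.4]
```

Measured in both views, the fingertips are at tool z ≈ -16 (27 mm shorter than stated), with the pads centred about 2 mm along +x. So TCP = tip height − 16; for tips at z≈50 I need TCP≈34.

```bash
python3 -m pendant '[[-0.002,0,-0.03,0,-0.1],[0,0,-0.03,0,-0.1],[0,0,-0.02,0,-0.1],[0,0,-0.015,0,-0.1],[0,0,-0.012,0,-0.1],[0,0,-0.01,0,-0.1],[0,0,0,0,-0.1],[0,0,0,0,-0.1],[0,0,0,0,1],[0,0,0,0,1]]' 50
python3 -m pendant '[[0,0,0,0,1],[0,0,0,0,1],[0,0,0,0,1],[0,0,0,0,1],[0,0,0,0,1],[0,0,0,0,1],[0,0,0,0,1],[0,0,0,0,1]]'
```

```text
t: 10.65
position: [479.9, -287.7, 34.8]
orientation: [3.14, -0.057, 0.002]
contact_force: [0.5, 0.8, 0.0]
gripper_width: 0.39
t: 11.45
position: [479.5, -287.6, 34.3]
orientation: [3.141, -0.057, 0.001]
contact_force: [-0.3, -0.9, 4.1]
gripper_width: 0.15
```

Width is 0.15 (≈14 mm): the post is held. Lifting.

```bash
python3 -m pendant '[[0,0,0.004,0,1],[0,0,0.008,0,1],[0,0,0.012,0,1],[0,0,0.015,0,1],[0,0,0.018,0,1],[0,0,0.018,0,1],[0,0,0.018,0,1],[0,0,0.012,0,1],[0,0,0.005,0,1],[0,0,0,0,1]]'; python3 -m pendant '[[0,0,0,0,1],[0,0,0,0,1],[0,0,0,0,1]]';python3 -c "
from m import *
rects('w4',[('plate',122,138),('collar',149,164)],(480,-288))"
```

```text
t: 12.45
position: [479.6, -287.5, 144.9]
orientation: [3.141, -0.057, 0.002]
contact_force: [0.2, 0.6, -6.7]
gripper_width: 0.154
t: 12.75
position: [478.9, -287.1, 143.4]
orientation: [-3.14, 0.057, 0.002]
contact_force: [-0.9, 0.8, -6.3]
gripper_width: 0.157
tcp [ 478.9 -287.1  143.4] yaw -2.07 tilt 0.09 F [-0.9  0.8 -6.3] w 0.157
plate 32104 c [ 510.1 -287.5] [138.  107.1] ang 88.0 z 129.1 px [278. 175.]
plate 562 c [ 480.6 -286.5] [32.4 16.5] ang 88.7 z 126.4 px [278. 236.]
collar 1403 c [ 493.2 -287. ] [40.3 15.7] ang 88.8 z 155.1 px [278. 233.]
```

Both lids rise together (plate at z 129 for a 110 mm lift). Moving part-way and measuring the box rim with the wrist camera.

```bash
python3 -m pendant '[[0,0.005,0.01,0.01,1],[0,0.015,0.01,0.01,1],[0,0.02,0.01,0.01,1],[0,0.015,0.01,0.01,1],[0,0.005,0,0.01,1],[0,0,0,0.01,1],[0,0,0,0.01,1],[0,0,0,0.01,1],[0,0,0,0.008,1],[0,0,0,0,1]]'; python3 -m pendant '[[0,0,0,0,1],[0,0,0,0,1]]';python3 -c "
from m import *
rects('w5',[('plate',160,180),('rim',52,66)],(500,-13))"
python3 -c "
from h import *
for n,(u,v) in(('scene',(284,220)),('side',(274,215))):
    f=np.load(n+'0.npz');c=viewer.get_calibration(n)
    print(n,[ray(u,v,0,c,f['M']).round(0)])
"
```

```text
t: 13.8
position: [479.1, -227.8, 183.8]
orientation: [-3.14, -0.081, 0.001]
contact_force: [0.1, 0.3, -6.6]
gripper_width: 0.148
t: 14.0
position: [479.3, -227.5, 184.0]
orientation: [-3.141, -0.081, 0.0]
contact_force: [-1.0, -0.4, -5.6]
gripper_width: 0.153
tcp [ 479.3 -227.5  184. ] yaw 2.95 tilt 0.01 F [-1.  -0.4 -5.6] w 0.153
rim 3536 c [502.  -13.4] [150.2 122.4] ang 2.9 z 58.6 px [ 69. 163.]
scene [array([476.,   5.,   0.])]
side [array([504., -51.,   0.])]
```

View pics/w5.png

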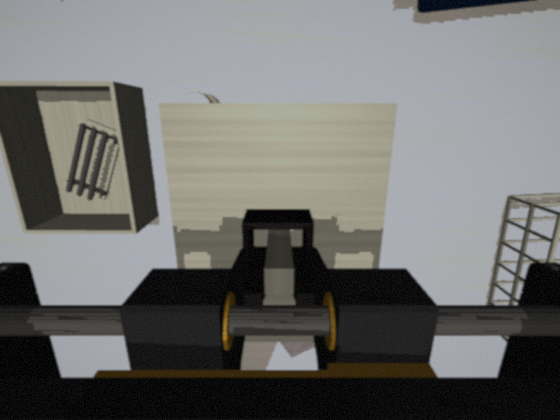

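The wrist view shows the box rim centred at px (69,163) → (502,-13.4), 2.9°, which agrees with the fixed cameras. The lid is held level and its yaw now matches. Moving over the box: TCP target (500.3,-13.6).

```bash
python3 -m pendant '[[0.001,0.010,0,0,1],[0.002,0.022,0,0,1],[0.003,0.030,0,0,1],[0.003,0.030,0,0,1],[0.003,0.030,0,0,1],[0.003,0.030,0,0,1],[0.003,0.030,0,0,1],[0.002,0.022,0,0,1],[0.001,0.010,0,0,1],[0,0,0,0,1]]'; python3 -m pendant '[[0,0,0,0,1],[0,0,-0.02,0,1],[0,0,-0.02,0,1],[0,0,-0.01,0,1],[0,0,0,0,1],[0,0,0,0,1]]'
python3 -c "
from h import *
from scipy.optimize import least_squares
T=telemetry.state();print(T['position'].round(1),T['orientation'].round(3))
im,d,c,M=cam('wrist');P=cloud(d,c,M)
m=(abs(P[...,2]-119.5)<6)&(np.hypot(P[...,0]-502,P[...,1]+13)<130);q=P[m]
print('plate z',np.median(q[:,2]).round(1))
r=cv2.minAreaRect(q[:,:2].astype(np.float32));print(r)
for n in('scene','side'):
    im,d,c,M=cam(n);P=cloud(d,c,M);cv2.imwrite('pics/%s5.png'%n,im)
    for nm,a,b in(('plate',114,126),('rim',50,66)):
        m=(P[...,2]>a)&(P[...,2]<b)&(np.hypot(P[...,0]-502,P[...,1]+13)<115);q=P[m]
        r=cv2.minAreaRect(q[:,:2].astype(np.float32));print(n,nm,m.sum(),r)
"

```

```text
t: 15.05
position: [500.4, -11.6, 184.2]
orientation: [-3.14, -0.086, -0.0]
contact_force: [0.3, -0.5, -6.2]
gripper_width: 0.155
t: 15.65
position: [500.7, -14.1, 134.6]
orientation: [3.14, 0.08, 0.001]
contact_force: [-0.0, -0.1, -6.1]
gripper_width: 0.154
[500.7 -14.1 134.6] [3.14e+00 8.00e-02 1.00e-03]
plate z 120.4
((500.6004638671875, -12.643791198730469), (167.4410400390625, 138.22940063476562), 2.9196393489837646)
scene plate 2505 ((501.2142639160156, -13.728706359863281), (172.3092041015625, 139.51394653320312), 2.7760603427886963)
scene rim 457 ((503.7117919921875, -14.865486145019531), (153.38780212402344, 121.70836639404297), 2.391329288482666)
side plate 1670 ((498.7934875488281, -10.198165893554688), (166.0558319091797, 147.0389862060547), 2.5935444831848145)
side rim 244 ((497.2665710449219, 20.554462432861328), (70.48318481445312, 151.2645263671875), 89.18775939941406)
```

All three views put the plate about 1.3 mm short in x and 0.7 mm over in y. Correcting and lowering slowly (origin at ≈100 → 52 mm).

```bash
python3 -m pendant '[[0.001,-0.0005,-0.008,0,1],[0,0,-0.01,0,1],[0,0,-0.008,0,1],[0,0,-0.006,0,1],[0,0,-0.004,0,1],[0,0,-0.003,0,1],[0,0,-0.002,0,1],[0,0,0,0,1],[0,0,0,0,1]]'; python3 -m pendant '[[0,0,-0.002,0,1],[0,0,-0.002,0,1],[0,0,0,0,1],[0,0,0,0,1]]';python3 -m pendant '[[0,0,-0.001,0,1],[0,0,-0.001,0,1],[0,0,0,0,1],[0,0,0,0,1]]'
```

```text
t: 16.7
position: [501.5, -13.9, 93.3]
orientation: [3.141, 0.081, 0.001]
contact_force: [-0.2, 0.1, -5.8]
gripper_width: 0.154
t: 17.1
position: [501.3, -13.9, 89.1]
orientation: [-3.141, -0.081, 0.0]
contact_force: [-0.1, -0.4, -5.7]
gripper_width: 0.15
t: 17.5
position: [501.3, -13.9, 87.1]
orientation: [-3.141, -0.081, 0.0]
contact_force: [0.6, -0.8, -6.3]
gripper_width: 0.155
```

```bash
python3 -m pendant '[[0,0,-0.001,0,1],[0,0,0,0,1],[0,0,0,0,1]]';python3 -m pendant '[[0,0,-0.001,0,1],[0,0,0,0,1],[0,0,0,0,1]]'
```

```text
t: 17.8
position: [501.5, -13.9, 86.3]
orientation: [3.141, 0.081, 0.0]
contact_force: [-1.2, -0.5, -1.0]
gripper_width: 0.155
t: 18.1
position: [501.5, -13.9, 86.3]
orientation: [3.14, 0.081, 0.0]
contact_force: [-5.0, -0.2, 11.0]
gripper_width: 0.155
```

Contact at TCP 86.3, the expected seat height. Easing off and releasing, then rising to look.

```bash
python3 -m pendant '[[0,0,0.001,0,1],[0,0,0,0,1],[0,0,0,0,0.5],[0,0,0,0,-1],[0,0,0,0,-1],[0,0,0,0,-1],[0,0,0,0,-1],[0,0,0,0,-1],[0,0,0,0,-1],[0,0,0,0,-1]]' 20; python3 -m pendant '[[0,0,0,0,-1],[0,0,0,0,-1],[0,0,0.01,0,-1],[0,0,0.03,0,-1],[0,0,0.04,0,-1],[0,0,0.03,0,-1],[0,0,0.01,0,-1],[0,0,0,0,-1],[0,0,0,0,-1],[0,0,0,0,-1]]'
python3 -c "
from m import *
rects('w6',[('plate',66,80),('collar',92,106),('post',117,134)],(502,-13))
im,d,c,M=cam('scene');cv2.imwrite('pics/s6.png',cv2.resize(im[110:310,190:430],None,fx=3,fy=3,interpolation=cv2.INTER_CUBIC))"
```

```text
t: 19.1
position: [501.3, -13.9, 86.1]
orientation: [3.141, 0.082, -0.0]
contact_force: [-0.5, -0.1, -1.0]
gripper_width: 0.861
t: 20.1
position: [500.2, -13.9, 204.7]
orientation: [3.141, 0.082, -0.005]
contact_force: [0.1, 0.1, -0.2]
gripper_width: 1.001
tcp [500.2 -13.9 204.7] yaw 2.98 tilt 0.16 F [ 0.1  0.1 -0.2] w 1.001
plate 18543 c [501.6 -12.5] [165.8 137.6] ang 3.0 z 72.2 px [278. 183.]
plate 478 c [498.8 -12.6] [27.1 32.1] ang 2.9 z 69.4 px [278. 194.]
collar 691 c [502.1 -12.4] [40.3 40. ] ang 2.7 z 98.0 px [278. 198.]
collar 43 c [509.9 -12.7] [ 0.7 12.5] ang 1.3 z 98.8 px [278. 191.]
post 292 c [503.  -13.1] [14.6 13.2] ang 3.0 z 126.0 px [279. 205.]
```

View pics/s6.png

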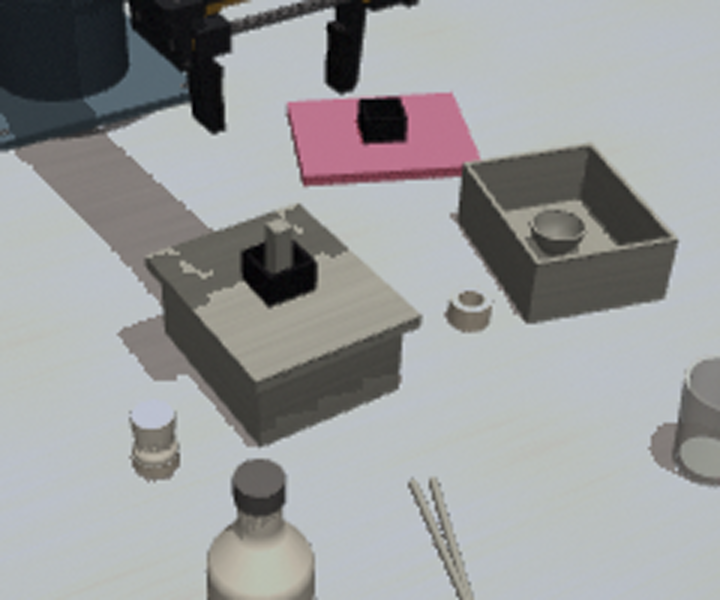

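The picture shows the pair square on the rack box (270,300). Plate and post are 52.0/51.8 mm above their bench heights, so it is seated; the other things are in place. Next, the collar at (502.1,-12.4): tips to z≈77, so TCP 61.5.

```bash
python3 -m pendant '[[0,0.001,-0.02,0,-1],[0,0,-0.035,0,-1],[0,0,-0.03,0,-1],[0,0,-0.025,0,-1],[0,0,-0.018,0,-1],[0,0,-0.010,0,-1],[0,0,-0.005,0,-1],[0,0,0,0,-1],[0,0,0,0,-1],[0,0,0,0,-1]]' 15
```

```text
t: 21.2
position: [502.0, -12.9, 63.9]
orientation: [3.141, 0.081, 0.002]
contact_force: [1.0, 0.1, -0.3]
gripper_width: 1.001
```

```bash
python3 -m pendant '[[-0.001,0,-0.002,0,-0.5],[0,0,0,0,-0.3],[0,0,0,0,-0.1],[0,0,0,0,0],[0,0,0,0,0.1],[0,0,0,0,0.2],[0,0,0,0,0.3],[0,0,0,0,1],[0,0,0,0,1],[0,0,0,0,1]]' 15; python3 -m pendant '[[0,0,0,0,1],[0,0,0,0,1],[0,0,0,0,1],[0,0,0,0,1],[0,0,0,0,1]]' 35; python3 -c "
from m import *
rects('w7',[('plate',66,80),('collar',92,106)],(502,-13))"
```

```text
t: 22.2
position: [500.4, -12.9, 61.1]
orientation: [3.141, 0.081, 0.0]
contact_force: [0.2, 0.3, 1.2]
gripper_width: 0.453
t: 22.7
position: [500.4, -12.9, 61.1]
orientation: [3.141, 0.081, -0.0]
contact_force: [0.7, -0.6, 0.7]
gripper_width: 0.45
tcp [500.4 -12.9  61.1] yaw 2.97 tilt 0.0 F [ 0.7 -0.6  0.7] w 0.45
plate 38894 c [533.4 -10.8] [103.8 138.4] ang 3.0 z 72.2 px [279. 174.]
plate 4747 c [431.8 -15.9] [28.7 97.2] ang 3.1 z 72.2 px [279. 353.]
collar 3513 c [503.7 -12.3] [37.7 70.4] ang 3.4 z 98.2 px [278. 265.]
collar 413 c [509.9 -12.9] [ 1.8 14. ] ang 4.4 z 99.6 px [280. 265.]
```

Width 0.45 = 40 mm: the collar is gripped with no side force. Lifting slowly, straight up, 105 mm.

```bash
python3 -m pendant '[[0,0,0.002,0,1],[0,0,0.003,0,1],[0,0,0.004,0,1],[0,0,0.004,0,1],[0,0,0.004,0,1],[0,0,0.004,0,1],[0,0,0.005,0,1],[0,0,0.005,0,1],[0,0,0.005,0,1],[0,0,0.005,0,1]]'; python3 -m pendant '[[0,0,0.005,0,1],[0,0,0.006,0,1],[0,0,0.007,0,1],[0,0,0.007,0,1],[0,0,0.007,0,1],[0,0,0.007,0,1],[0,0,0.007,0,1],[0,0,0.007,0,1],[0,0,0.007,0,1],[0,0,0.004,0,1]]';python3 -m pendant '[[0,0,0,0,1],[0,0,0,0,1],[0,0,0,0,1],[0,0,0,0,1],[0,0,0,0,1]]'
python3 -c "
from m import *
rects('w8',[('outer plate',166,186)],(502,-13))
im,d,c,M=cam('scene');cv2.imwrite('pics/s8.png',cv2.resize(im[80:320,150:430],None,fx=2.5,fy=2.5,interpolation=cv2.INTER_CUBIC))
P=cloud(d,c,M)
for nm,a,b in(('outer',168,182),('inner',66,76)):
    m=(P[...,2]>a)&(P[...,2]<b)&(np.hypot(P[...,0]-502,P[...,1]+13)<115);q=P[m];A=np.c_[q[:,:2],np.ones(len(q))];s=np.linalg.lstsq(A,q[:,2],rcond=None)[0]
    print(nm,m.sum(),np.median(q[:,2]).round(1),'slope',s[:2].round(3),cv2.minAreaRect(q[:,:2].astype(np.float32)))
"
```

```text
t: 23.75
position: [500.3, -12.9, 102.6]
orientation: [3.141, 0.081, 0.0]
contact_force: [0.4, -0.3, -2.5]
gripper_width: 0.451
t: 24.75
position: [500.6, -12.9, 166.9]
orientation: [3.141, 0.081, 0.001]
contact_force: [0.2, 0.3, -1.5]
gripper_width: 0.452
t: 25.25
position: [500.2, -12.9, 165.9]
orientation: [-3.141, -0.081, 0.001]
contact_force: [0.6, -0.6, -1.9]
gripper_width: 0.452
tcp [500.2 -12.9 165.9] yaw 2.97 tilt 0.03 F [ 0.6 -0.6 -1.9] w 0.452
outer plate 38963 c [533.4 -10.7] [103.5 138.1] ang 3.0 z 176.9 px [278. 174.]
outer plate 4740 c [431.8 -16. ] [28.7 97.3] ang 2.7 z 177.0 px [278. 353.]
outer 2552 175.8 slope [-0.007  0.007] ((502.357421875, -13.446617126464844), (170.7932586669922, 139.80079650878906), 3.263579845428467)
inner 2070 68.2 slope [-0. -0.] ((503.5304870605469, -14.415237426757812), (159.23184204101562, 127.68109130859375), 3.201331853866577)
```

View pics/s8.png

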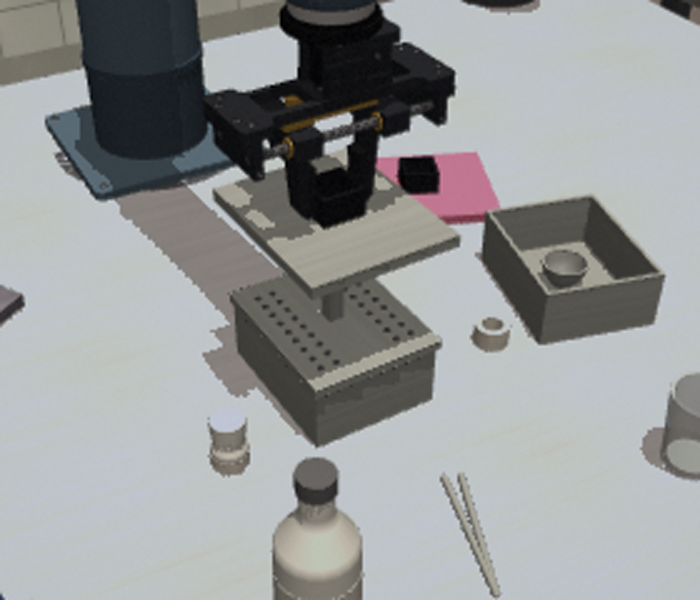

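The outer lid is held level 105 mm above its nested place. The inner lid stays seated (top ≈69 mm, flat), and the post is clear below. Handing in.

```bash
python3 -c "
from station import manip;print(manip.job_done())"
```

```text
the job is handed in; nothing more can be done
None
```

The job is handed in: the nested lids are on the box with the rack, and the arm is holding the outer lid up alone. No verdict was reported, so the result rests on my own last checks at about 25 s.

**Final checks**
- **Outer lid:** raised about 105 mm and level within about 0.01 rad. It is about 1.5 mm sideways of the inner lid, with the grip at 40 mm on the collar.
- **Inner lid:** on release, plate and post read 52.0 and 51.8 mm above their bench heights, against a nominal 52 mm. After the lift, its plate reads flat at 68 mm in the scene camera, which reads 1–2 mm low (70 mm nominal). It lies within about 1 mm of the box's centre and about 0.2° of its direction.
- **Other things:** those I could see in the last view (jar, spray, forceps, tape, beaker and bowl) look unmoved by eye, not measured. The brush is only partly in view, and the rack is hidden under the lid.

**What disagreed or went wrong**
- **Fingertips:** they stand about 16 mm behind the reported TCP, not 11 mm ahead as `manip.nose_length` says. The pads also sit about 2 mm off centre.
- **Missed grasps:** two attempts on the post closed above it. After the first, the lids measured undisturbed. After the second, I measured the fingertips in the images and corrected the height, and the third grasp held.

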